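# Set the length gauge against its marked stop

## Robot

A 6-joint arm with a two-finger parallel gripper is mounted at the origin on the work surface. World frame = base frame: x ahead of the robot, y to its left, z up, the work surface at z = 0. Lengths are in mm, angles in rad, forces in N, time in s.
With the tool pointing down it reaches from about 350 to 950 mm from the base axis. Payload 17.4 kg.
Tool frame: the origin (TCP) lies on the centre line of the jaws, within the pads' length; the fingertips stand bot.finger_overhang ahead of it and the grasp point (between the pads) lies 3 mm ahead of it (bot.finger_overhang is the distance from the TCP to the fingertips, in mm); z points along the fingers, y is the line along which they close (so a half turn about z gives the same grasp; the last joint's range is limited). The gripper opens to 93 mm and grips with 3 to 60 N. Pads are 15 mm wide; open, the fingers measure 128 mm over their backs; the gripper's body (75 mm by 188 mm) begins 65 mm behind the grasp point.
Start: joints at [-1.144, 0.116, 1.442, -0, 1.584, -0.038], TCP at [302.557, -603.4, 240.646] pointing down, gripper open.
Joint ranges: [-2.83, 2.83], [-0.83, 2.19], [0.07, 2.5], [-1.14, 4.28], [0.01, 3], [-2.97, 2.97]. Speed limits (rad/s): [1.89, 1.89, 2.22, 3.14, 3.14, 3.14].

## Interface

Orientations are given as a unit quaternion [w, x, y, z].
In Python, from cell import get_state, grab_frame, sign_off, bot gives the robot as it stands.
- The arm moves only by the tool send_rows, never from a script. Its argument "rows" is a list that holds one entry, the list of rows, each a list of 6 numbers: the shift along the tool's x, y, z in m, then the turn, a rotation vector about the tool's x, y, z in degrees. A call has 1 to 5 rows; each row shifts and turns the commanded pose from where the row before left it, along the tool's axes as they then stand; what a row does not reach is not made up. A row lasts 1/12 s, in which the tool goes at most 41.7 mm and 7.16 degrees, less where a joint would pass 70% of its speed; a pose out of reach is approached as far as the arm can. A call is refused whole if a number of a shift passes 0.0417 or a number of a turn 7.16, either way. A call with a gripper value outside its range is refused whole. "gripper" is the closure, from 0 (fully open) to 1 (shut), set as the call begins (left out, the last holds). The fingers move at their own pace and stop on an object; "squeeze" is the grip in N (left out, the last holds). Time passes only in rows, so rows that do not move let the fingers close. It gives the time, the measured TCP pose, the force, the opening and the grip force at its end, in the units of the state.
- get_state(): the state, without advancing time (a new reading comes with each control period).
- grab_frame(name): name is "scene" or "top" or "wrist"; returns a dict with "frame" (400x640x3 uint8, red, green, blue), "mtx" (3x3 intrinsics, pixels), "D" ([k1, k2, p1, p2, k3] as OpenCV has them; the pictures are not rectified), "R" (3x3) and "t" (3): a world point X has camera coordinates R X + t; the wrist camera has in their place "hand_eye" (4x4, takes a point from camera to tool coordinates, whose origin is the TCP and whose axes are the flange's). Camera axes: x right, y down, z forward; pixel columns grow to the right and rows downward; lengths in mm; the calibration is good to about 2 mm. A picture is of the moment at which its call begins: read the wrist's pose just before it. There is no depth.
- sign_off(): hands the job in; it is judged then, once.
The state is a dict: "time": time; "joint_pos": joint angles; "joint_vel": joint speeds; "tau": joint torques, N m; "tcp_pos": TCP position; "eef_rot": TCP orientation; "wrist_force": force on the tool from outside, world axes, zero at the start; "torque": the same for the moment, N m; "finger_gap": finger opening in mm; "grip_force": force on a finger pad.
Only numpy, scipy, OpenCV 4.12 (cv2) and the standard library are available. Lean on these libraries where they do the work, as an engineer would, in place of code of your own. Each camera call takes 0.05 s, during which the arm holds its last target. There are 200 camera calls.

## Task

Zero the bench length gauge: with the fingertips press down the grey pad in the middle of the black slide to free its brake and, keeping it pressed, push the slide along the rail until it rests against the marked stop, the block with the upright pointed plate (not the low plain block at the other end). Then let the pad come up again so that the brake holds the slide there, and never force the slide along while its brake is on. Pick nothing up and leave the loose things round the gauge where they are.

Things in the scene. Friction and masses are not known exactly. Their poses are not given: they have to be found in the camera images.
- gauge_rail: the length gauge's fixed aluminium rail, screwed to the bench: 460 mm long (along its own y axis), on a steel base plate 75 mm wide; its top is 40 mm above the bench. Origin: centre of the underside, on the bench; z up. Black scale ticks along one top edge
- gauge_slide (a joint): where the black slide stands along the rail: metres from the rail's middle, growing along the rail's +y. The slide is 72 mm long (along the rail) and 50 mm wide. It has a raised ear at each end, 14 mm long, whose top is 74.5 mm above the bench, and the pad lies between the ears. With the pad up, a brake holds the slide against about 18 N; with the pad down by 1 mm or more, it runs freely (1 N and light damping)
- gauge_pad (a joint): how far the grey pad is pressed down: 0 = up (braked), 0.006 m = fully down. It springs back; it takes about 9 N to start it and 12 N fully down
- pad_top (a point): centre of the pad's top face (44 mm across the rail, 40 mm along it, lying in the 44 mm gap between the slide's ears, open at both sides), 62 mm above the bench when up and 12 mm below the tops of the ears; it is also the middle of the slide. A closed fingertip goes in between the ears; pushing along the rail bears on the ear ahead
- stop_mark (a point): marked stop: steel block fixed on the rail, 24 mm along the rail, 50 mm across, 20 mm high, with an upright steel plate with a pointed top (5 mm thick, 26 mm wide, up to about 98 mm above the bench) across its middle. This point is the centre of the block's top face, 60 mm above the bench. The slide rests against the stop when this point and pad_top are 48 mm apart horizontally. It may be at either end of the rail
- end_block: plain block at the other end of the rail: same 50 x 24 x 20 mm steel block without the plate, only a low screw head on top; origin at the centre of its underside, 40 mm above the bench. Not the stop to use
- bearing: loose steel ball bearing lying flat, 52 mm across, 15 mm high; origin at its underside. Leave alone
- spacer: loose aluminium spacer ring, 44 mm across, 30 mm high; origin at its underside. Leave alone
- shaft_stub: loose stepped steel shaft end standing upright, 40 mm across, 70 mm high; origin at its underside. Leave alone
- screw_cup: loose small white cup, 56 mm across, 45 mm high; origin at its underside. Leave alone
- screwdriver: loose screwdriver lying beyond the rail, 200 mm long, along its own x axis. Leave alone
- parts_carton: loose cardboard carton 60 x 90 x 30 mm, origin at the centre of its underside. Leave alone

How it is judged:
By the outcome, as a careful person would: the job done as asked, in the order asked, and still so for the second after the job is handed in, with the robot touching nothing.
It also fails if it takes over 42 s, if anything falls off the work surface, if the arm or the gripper's body presses on something with over 40 N, if the wrist force passes 120 N, or if a joint passes its speed limit or range.

## Working session

There is one attempt and no reset: what is moved stays moved. The work goes in short steps, Python scripts to look and compute and a tool call to move; the robot and the scene stay as the last step left them, time stands still between calls to the robot, and variables do not carry over. Pictures are saved under pics/ and viewed, at most 10 in all, crops included, and the job is handed in when it is done.

Besides the shell and the picture viewer there is one more tool, called after "Request:" by a JSON object that holds its "method" and its "body", one argument or row to a line. send_rows: Moves the arm, as the interface text tells. Its arguments: {"type":"object","properties":{"rows":{"type":"array","items":{"type":"array","items":{"type":"array","items":{"type":"number"}}}},"gripper":{"type":"number"},"squeeze":{"type":"number"}},"required":["rows"]}

```bash
mkdir -p pics; cat > h.py <<'E'
import numpy as np,cv2
from cell import get_state,grab_frame,sign_off,bot
def ray(f,uv,z):
    p=cv2.undistortPoints(np.array([[uv]],float),np.array(f["mtx"]),np.array(f["D"]))[0,0]
    R=np.array(f["R"]);t=np.array(f["t"]);c=-R.T@t;d=R.T@np.array([p[0],p[1],1])
    return c+d*(z-c[2])/d[2]
E
python3 - <<'E'
from h import *
import pickle
s=get_state();print(s, bot.finger_overhang)
F={n:grab_frame(n) for n in("top","scene")}
pickle.dump(F,open("f.pkl","wb"))
for n in F: cv2.imwrite(f"pics/{n}0.png",F[n]["frame"][:,:,::-1]); print(n,-np.array(F[n]["R"]).T@F[n]["t"])
E
```

```text
{'time': 0.0, 'joint_pos': array([-1.14379539e+00,  1.16475709e-01,  1.44226245e+00, -9.83251868e-06,
        1.58395758e+00, -3.78400538e-02]), 'joint_vel': array([ 0.00270264, -0.0017353 ,  0.00017674, -0.00067377,  0.00023935,
       -0.0009956 ]), 'tau': array([ 1.25431219e-03, -7.21248794e+01, -6.22616386e+01,  7.80502358e-02,
        2.37686868e-02, -6.39363634e-05]), 'tcp_pos': array([ 302.48517536, -603.24193281,  239.91383363]), 'eef_rot': array([-5.40179890e-04,  9.73111591e-01,  2.30333514e-01, -1.11465788e-04]), 'wrist_force': array([-0.26948853,  0.1208144 ,  0.3909952 ]), 'torque': array([-0.01992929,  0.00918842, -0.00659607]), 'grip_force': 0.0, 'finger_gap': 92.71937606865387} 22.0
top [ 410.99388691  -85.02442424 1047.45305472]
scene [1095.1974591  -468.39672579  680.41056198]
```

View pics/top0.png

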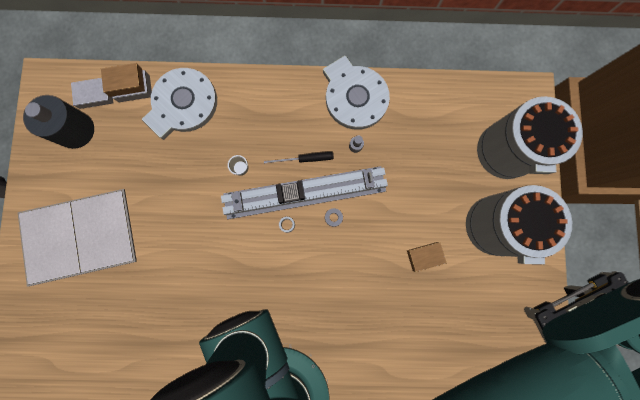

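View pics/scene0.png

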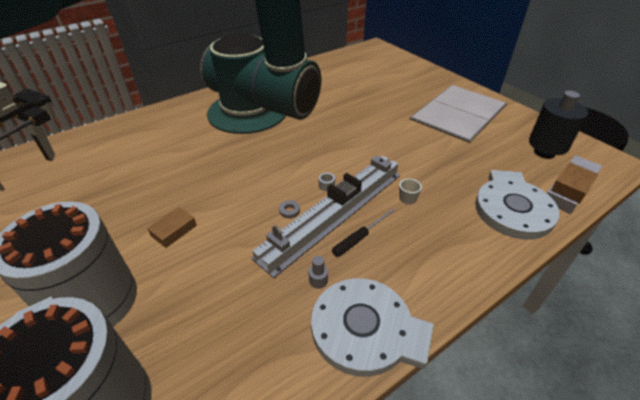

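The marked stop, with its upright plate, is at (278,240) in the scene view. That is the right end of the rail in the top view, about (371,180), near the shaft stub. The slide is at about (290,191) in the top view. I'll zoom in on both views.

```bash
python3 - <<'E'
from h import *
import pickle
F=pickle.load(open("f.pkl","rb"))
a=cv2.resize(F["top"]["frame"][150:230,215:395],None,fx=4.4,fy=4.4,interpolation=cv2.INTER_CUBIC)
b=cv2.resize(F["scene"]["frame"][150:280,240:420],None,fx=4.4,fy=4.4,interpolation=cv2.INTER_CUBIC)
cv2.imwrite("pics/a.png",a[:,:,::-1]);cv2.imwrite("pics/b.png",b[:,:,::-1])
f=F["top"]
for n,uv,z in[("slide",(290,191),62),("stop",(371,180),60),("endb",(230,202),60)]:print(n,ray(f,uv,z).round(1))
E
```

```text
slide [554.7 -16.9  62. ]
stop [ 590.6 -236.2   60. ]
endb [521.1 143.5  60. ]
```

View pics/a.png

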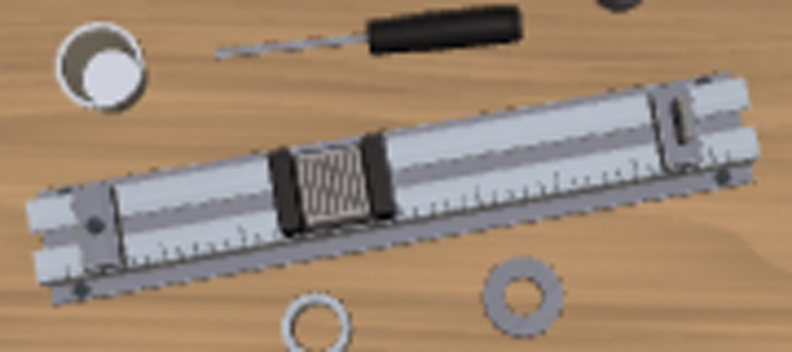

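View pics/b.png

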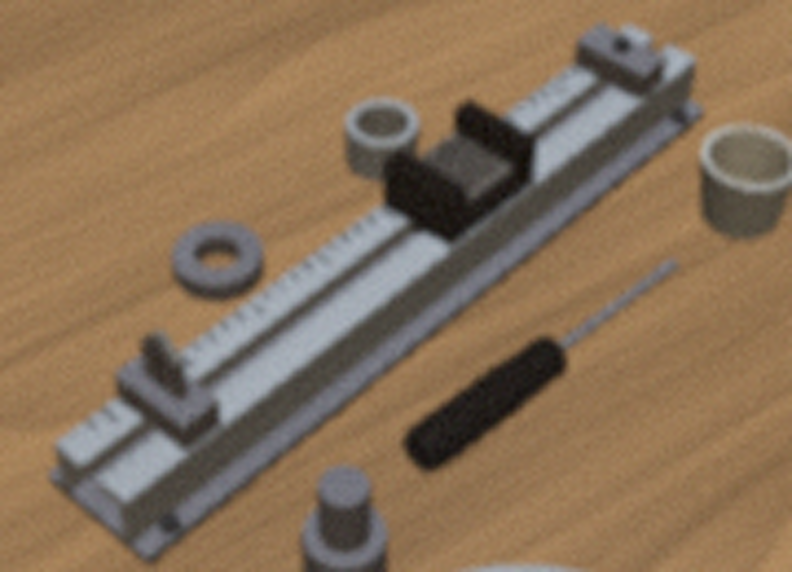

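In the top crop the slide's pad centre is at (332,185), the stop block's top centre at about (679,125) with the plate on it, and the plain end block's top centre at about (97,223). In the scene crop the pad is at (468,165). I'll turn these into world positions and work out the tool shift.

```bash
cat >> h.py <<'E'
from scipy.spatial.transform import Rotation as Rn
def tool(target,ang,s=None):
    "shift in tool axes to target TCP, plus tool-z turn (deg) to bring tool x to world angle ang"
    s=s or get_state();q=s["eef_rot"];R=Rn.from_quat([q[1],q[2],q[3],q[0]]).as_matrix()
    a=np.degrees(np.arctan2(R[1,0],R[0,0]))
    return R.T@(np.array(target)-s["tcp_pos"]),-((ang-a+180)%360-180),R
E
python3 - <<'E'
from h import *
import pickle
F=pickle.load(open("f.pkl","rb"))
c=lambda x,y,ox,oy:((x+.5)/4.4-.5+ox,(y+.5)/4.4-.5+oy)
T,S=F["top"],F["scene"]
P={n:ray(T,c(*uv,215,150),z) for n,uv,z in[("pad",(332,185),62),("stop",(679,125),60),("endb",(97,223),60)]}
P["pad_scene"]=ray(S,c(468,165,240,150),62)
P["plate_tip_scene"]=ray(S,c(157,338,240,150),97)
for k in P: print(k,P[k].round(1))
d=P["stop"]-P["endb"];ang=np.degrees(np.arctan2(d[1],d[0]));print("ang",ang,np.linalg.norm(d))
print(tool([*P["pad"][:2],240],ang+180))
E
```

```text
pad [552.9 -17.1  62. ]
stop [ 595.9 -230.5   60. ]
endb [526.2 125.9  60. ]
pad_scene [558.2 -14.9  62. ]
plate_tip_scene [ 599.9 -233.1   97. ]
ang -78.92056552450633 363.1933677781183
(array([ 4.86530826e+02, -4.11690261e+02,  4.45407313e-01]), np.float64(-74.44851548820532), array([[ 8.93912477e-01,  4.48241350e-01, -4.19146881e-04],
       [ 4.48241541e-01, -8.93911936e-01,  9.85567143e-04],
       [ 6.70915468e-05, -1.06888981e-03, -9.99999426e-01]]))
```

Request:
{"method": "send_rows", "body": {
  "rows": [
    [[0.0245,-0.0206,0,0,0,0],[0.0245,-0.0206,0,0,0,0],[0.0245,-0.0206,0,0,0,0],[0.0245,-0.0206,0,0,0,0],[0.0245,-0.0206,0,0,0,0]]
  ],
  "gripper": 1,
  "squeeze": 20
}}

```text
time: 0.52
tcp_pos: [366.1, -455.0, 240.2]
eef_rot: [-0.0, 0.973, 0.23, -0.0]
wrist_force: [0.7, 0.2, -0.1]
finger_gap: 64.0
grip_force: 0.0
```

Request:
{"method": "send_rows", "body": {
  "rows": [
    [[0.0245,-0.0206,0,0,0,0],[0.0245,-0.0206,0,0,0,0],[0.0245,-0.0206,0,0,0,0],[0.0245,-0.0206,0,0,0,0],[0.0245,-0.0206,0,0,0,0]]
  ]
}}

```text
time: 0.93
tcp_pos: [429.4, -307.9, 240.4]
eef_rot: [-0.0, 0.973, 0.23, -0.0]
wrist_force: [1.0, -0.2, 0.5]
finger_gap: 30.8
grip_force: 0.0
```

Request:
{"method": "send_rows", "body": {
  "rows": [
    [[0.0245,-0.0206,0,0,0,0],[0.0245,-0.0206,0,0,0,0],[0.0245,-0.0206,0,0,0,0],[0.0245,-0.0206,0,0,0,0],[0.0245,-0.0206,0,0,0,0]]
  ]
}}

```text
time: 1.35
tcp_pos: [492.8, -160.9, 240.5]
eef_rot: [-0.0, 0.973, 0.23, -0.0]
wrist_force: [0.2, -0.4, -0.1]
finger_gap: 1.1
grip_force: 0.0
```

Request:
{"method": "send_rows", "body": {
  "rows": [
    [[0.0245,-0.0206,0,0,0,0],[0.0245,-0.0206,0,0,0,0],[0.0245,-0.0206,0,0,0,0],[0.0245,-0.0206,0,0,0,0],[0.0245,-0.0206,0,0,0,0]]
  ]
}}

```text
time: 1.77
tcp_pos: [556.1, -13.8, 240.4]
eef_rot: [-0.0, 0.973, 0.23, -0.0]
wrist_force: [-0.0, -1.3, -0.2]
finger_gap: 0.6
grip_force: 0.0
```

Request:
{"method": "send_rows", "body": {
  "rows": [
    [[0,0,0,0,0,-7],[0,0,0,0,0,-7],[0,0,0,0,0,-7],[0,0,0,0,0,-7],[0,0,0,0,0,-7]]
  ]
}}

```text
time: 2.18
tcp_pos: [555.8, -15.3, 240.3]
eef_rot: [-0.0, 0.857, 0.515, -0.0]
wrist_force: [-0.0, 1.1, -0.2]
finger_gap: 0.3
grip_force: 0.0
```

Request:
{"method": "send_rows", "body": {
  "rows": [
    [[0,0,0,0,0,-7],[0,0,0,0,0,-7],[0,0,0,0,0,-7],[0,0,0,0,0,-7],[0,0,0,0,0,-7]]
  ]
}}

```text
time: 2.6
tcp_pos: [555.8, -15.5, 240.3]
eef_rot: [-0.0, 0.663, 0.749, -0.0]
wrist_force: [-0.8, 0.7, 0.3]
finger_gap: 0.6
grip_force: 0.0
```

Request:
{"method": "send_rows", "body": {
  "rows": [
    [[0,0,0,0,0,-4.5],[0,0,0,0,0,0],[0,0,0,0,0,0]]
  ]
}}

```text
time: 2.85
tcp_pos: [555.8, -15.5, 240.4]
eef_rot: [-0.0, 0.636, 0.771, -0.0]
wrist_force: [0.5, -0.3, -0.1]
finger_gap: 0.6
grip_force: 0.0
```

```bash
python3 - <<'E'
from h import *
import pickle
s=get_state();f=grab_frame("wrist")
print(s["time"],s["tcp_pos"],s["eef_rot"],s["joint_pos"],s["finger_gap"],s["wrist_force"]);print(f["hand_eye"])
pickle.dump((s,f),open("w.pkl","wb"))
cv2.imwrite("pics/w1.png",f["frame"][:,:,::-1])
E
```

```text
2.85 [555.81337459 -15.46274546 240.4200582 ] [-1.62108351e-04  6.36266470e-01  7.71469338e-01 -1.20363129e-04] [-7.36852853e-02 -1.43918300e-01  1.69920571e+00 -9.17130579e-06
  1.58670896e+00 -2.65183635e-01] 0.5617442719047651 [ 0.49028188 -0.33797258 -0.14067428]
[[-5.59080657e-04 -9.70036721e-01 -2.42957707e-01  6.71899937e+01]
 [ 9.99999790e-01 -6.22120126e-04  1.82743030e-04 -6.02393897e-01]
 [-3.28416329e-04 -2.42957553e-01  9.70036865e-01 -1.42469251e+02]
 [ 0.00000000e+00  0.00000000e+00  0.00000000e+00  1.00000000e+00]]
```

View pics/w1.png

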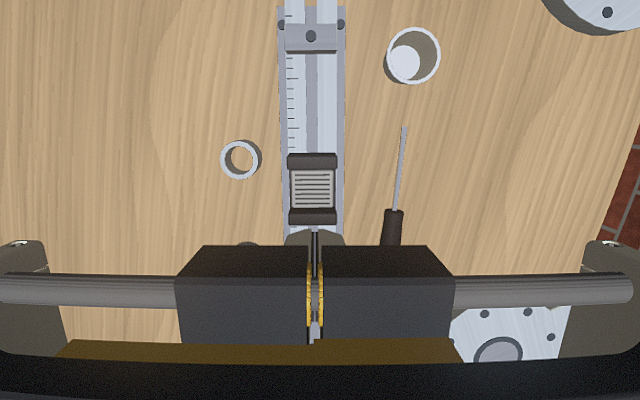

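The wrist view shows the pad centred at (314,189) between black ears at rows 160 and 215. The plain end block's top is at about (311,36), and the rail runs almost vertically. I'll cast these pixels to world points.

```bash
cat >> h.py <<'E'
def wcam(s,f):
    q=s["eef_rot"];R=Rn.from_quat([q[1],q[2],q[3],q[0]]).as_matrix();H=np.array(f["hand_eye"])
    Rc=R@H[:3,:3];c=R@H[:3,3]+s["tcp_pos"];return dict(mtx=f["mtx"],D=f["D"],R=Rc.T,t=-Rc.T@c)
E
python3 - <<'E'
from h import *
import pickle
s,f=pickle.load(open("w.pkl","rb"));c=wcam(s,f)
g=f["frame"].astype(int)
blk=((g.max(2)<75)).astype(np.uint8);blk[235:]=0;blk[:140]=0;blk[:,:270]=0;blk[:,:][:,350:]=0
n,l,st,ce=cv2.connectedComponentsWithStats(blk)
print(st[1:],ce[1:])
pts={"pad":((314,189),62),"endb":((311,38),60)}
for k,(uv,z) in pts.items(): print(k,ray(c,uv,z).round(1))
# rail edges: sample rail/dark profile rows
for r in (100,150,225):print(r,g[r,270:355].mean(1).round().astype(int).tolist())
E
```

```text
[[287 153  50  72 961]
 [313 165   1   1   1]
 [290 179   1   1   1]
 [290 181   1   1   1]
 [306 184  23   1  23]
 [296 189  33   1  33]
 [296 194   5   1   5]
 [326 198   3   1   3]
 [296 203  13   1  13]
 [311 203  18   1  18]
 [321 217   1   2   2]
 [326 217   1   1   1]
 [311 232   3   3   7]
 [316 232   2   3   6]] [[311.7408949  197.04266389]
 [313.         165.        ]
 [290.         179.        ]
 [290.         181.        ]
 [317.         184.        ]
 [312.         189.        ]
 [298.         194.        ]
 [327.         198.        ]
 [302.         203.        ]
 [319.5        203.        ]
 [321.         217.5       ]
 [326.         217.        ]
 [312.28571429 232.85714286]
 [316.5        233.        ]]
pad [555.2 -17.   62. ]
endb [524.9 124.9  60. ]
100 [154, 163, 165, 163, 162, 165, 165, 163, 166, 163, 160, 158, 163, 160, 159, 162, 172, 207, 203, 202, 202, 200, 204, 206, 207, 206, 201, 203, 205, 201, 199, 201, 202, 204, 203, 203, 171, 160, 164, 165, 162, 163, 167, 162, 163, 165, 166, 183, 205, 199, 199, 197, 199, 198, 205, 205, 203, 200, 203, 203, 203, 201, 202, 2
[... 268 characters left out ...]
 205, 202, 205, 206, 205, 187, 160, 162, 165, 170, 162, 164, 166, 164, 169, 168, 175, 211, 208, 205, 204, 202, 205, 209, 210, 208, 204, 208, 206, 208, 204, 205, 207, 206, 205, 191, 162, 162, 164, 164, 167, 165, 163, 155, 147, 154, 158, 157, 157, 157, 158, 157, 161, 162]
225 [164, 160, 161, 164, 166, 165, 163, 161, 165, 164, 158, 155, 160, 160, 157, 158, 164, 167, 164, 119, 123, 135, 135, 128, 130, 134, 133, 129, 124, 126, 125, 125, 124, 126, 123, 128, 126, 125, 122, 125, 123, 122, 126, 123, 123, 125, 124, 126, 150, 167, 162, 159, 159, 161, 164, 164, 167, 168, 168, 165, 164, 162, 162, 164, 161, 159, 144, 165, 167, 166, 163, 169, 166, 139, 165, 165, 162, 165, 168, 169, 165, 158, 160, 156, 161]
```

The pad is at (555,-17), about 1.5 mm from the TCP, and the finger has about 14 mm of clearance to each ear. Next I'll descend to just above the ears, then go down slowly.

Request:
{"method": "send_rows", "body": {
  "rows": [
    [[-0.0015,0,0.025,0,0,0],[0,0,0.03,0,0,0],[0,0,0.03,0,0,0],[0,0,0.03,0,0,0],[0,0,0.02,0,0,0]]
  ]
}}

```text
time: 3.32
tcp_pos: [555.2, -16.9, 102.7]
eef_rot: [-0.001, 0.636, 0.771, -0.001]
wrist_force: [-0.2, -0.4, -0.1]
finger_gap: 0.2
grip_force: 0.0
```

Request:
{"method": "send_rows", "body": {
  "rows": [
    [[0,0,0.005,0,0,0],[0,0,0.005,0,0,0],[0,0,0.003,0,0,0],[0,0,0.002,0,0,0],[0,0,0,0,0,0]]
  ]
}}

```text
time: 3.73
tcp_pos: [556.6, -17.0, 91.5]
eef_rot: [0.001, 0.635, 0.772, 0.0]
wrist_force: [0.1, 0.1, 0.9]
finger_gap: 0.1
grip_force: 0.0
```

Request:
{"method": "send_rows", "body": {
  "rows": [
    [[0,0,0.0015,0,0,0],[0,0,0.0015,0,0,0],[0,0,0.001,0,0,0],[0,0,0.001,0,0,0],[0,0,0,0,0,0]]
  ]
}}

```text
time: 4.15
tcp_pos: [556.1, -17.0, 85.5]
eef_rot: [-0.0, 0.635, 0.772, -0.0]
wrist_force: [-0.7, 0.4, 0.4]
finger_gap: 0.5
grip_force: 0.0
```

Request:
{"method": "send_rows", "body": {
  "rows": [
    [[0,0,0.001,0,0,0],[0,0,0.001,0,0,0],[0,0,0,0,0,0]]
  ]
}}

```text
time: 4.4
tcp_pos: [556.3, -16.9, 83.7]
eef_rot: [0.0, 0.635, 0.772, 0.0]
wrist_force: [-0.0, 0.3, 1.0]
finger_gap: 0.3
grip_force: 1.0
```

Request:
{"method": "send_rows", "body": {
  "rows": [
    [[0,0,0.001,0,0,0],[0,0,0.0005,0,0,0],[0,0,0,0,0,0]]
  ]
}}

```text
time: 4.65
tcp_pos: [556.3, -17.0, 82.5]
eef_rot: [0.0, 0.635, 0.772, 0.0]
wrist_force: [-2.5, 0.4, 6.1]
finger_gap: 0.5
grip_force: 3.2
```

Request:
{"method": "send_rows", "body": {
  "rows": [
    [[0,0,0.001,0,0,0],[0,0,0.0005,0,0,0],[0,0,0,0,0,0]]
  ]
}}

```text
time: 4.9
tcp_pos: [556.4, -17.0, 81.3]
eef_rot: [0.0, 0.635, 0.772, 0.0]
wrist_force: [-2.8, 0.3, 8.5]
finger_gap: 0.4
grip_force: 4.3
```

Request:
{"method": "send_rows", "body": {
  "rows": [
    [[0,0,0.001,0,0,0],[0,0,0.001,0,0,0],[0,0,0,0,0,0]]
  ]
}}

```text
time: 5.15
tcp_pos: [556.4, -17.0, 79.2]
eef_rot: [0.0, 0.635, 0.772, 0.0]
wrist_force: [-3.0, -0.3, 8.0]
finger_gap: 0.3
grip_force: 4.6
```

Request:
{"method": "send_rows", "body": {
  "rows": [
    [[0,0,0.001,0,0,0],[0,0,0.0005,0,0,0],[0,0,0,0,0,0]]
  ]
}}

```text
time: 5.4
tcp_pos: [556.4, -17.0, 78.1]
eef_rot: [0.0, 0.635, 0.772, 0.0]
wrist_force: [-4.6, -0.3, 11.5]
finger_gap: 0.7
grip_force: 5.8
```

The pad is about 5 mm down at 11.5 N. Now I'll push along -tool x, gently at first.

Request:
{"method": "send_rows", "body": {
  "rows": [
    [[-0.001,0,0,0,0,0],[-0.002,0,0,0,0,0],[-0.002,0,0,0,0,0],[-0.003,0,0,0,0,0],[-0.003,0,0,0,0,0]]
  ]
}}

```text
time: 5.82
tcp_pos: [558.6, -27.9, 78.1]
eef_rot: [0.0, 0.635, 0.772, 0.0]
wrist_force: [-4.1, 0.0, 11.8]
finger_gap: 0.5
grip_force: 5.8
```

Request:
{"method": "send_rows", "body": {
  "rows": [
    [[-0.003,0,0,0,0,0],[-0.003,0,0,0,0,0],[-0.003,0,0,0,0,0],[-0.003,0,0,0,0,0],[-0.003,0,0,0,0,0]]
  ]
}}

```text
time: 6.23
tcp_pos: [561.5, -42.6, 78.1]
eef_rot: [0.0, 0.635, 0.772, 0.0]
wrist_force: [-4.6, 0.9, 10.8]
finger_gap: 0.5
grip_force: 5.6
```

Request:
{"method": "send_rows", "body": {
  "rows": [
    [[-0.005,0,0,0,0,0],[-0.005,0,0,0,0,0],[-0.005,0,0,0,0,0],[-0.005,0,0,0,0,0],[-0.005,0,0,0,0,0]]
  ]
}}

```text
time: 6.65
tcp_pos: [566.5, -67.2, 78.2]
eef_rot: [0.0, 0.635, 0.772, 0.0]
wrist_force: [-1.7, 0.7, 10.7]
finger_gap: 0.3
grip_force: 5.3
```

Request:
{"method": "send_rows", "body": {
  "rows": [
    [[-0.005,0,0,0,0,0],[-0.005,0,0,0,0,0],[-0.005,0,0,0,0,0],[-0.005,0,0,0,0,0],[-0.005,0,0,0,0,0]]
  ]
}}

```text
time: 7.07
tcp_pos: [571.4, -91.8, 78.2]
eef_rot: [0.001, 0.635, 0.772, 0.0]
wrist_force: [-1.4, 0.2, 10.6]
finger_gap: 0.5
grip_force: 5.0
```

Request:
{"method": "send_rows", "body": {
  "rows": [
    [[-0.005,0,0,0,0,0],[-0.005,0,0,0,0,0],[-0.005,0,0,0,0,0],[-0.005,0,0,0,0,0],[-0.005,0,0,0,0,0]]
  ]
}}

```text
time: 7.48
tcp_pos: [576.3, -116.3, 78.2]
eef_rot: [0.001, 0.635, 0.772, 0.0]
wrist_force: [-0.5, 0.8, 10.1]
finger_gap: 0.1
grip_force: 4.8
```

```bash
python3 - <<'E'
from h import *
s=get_state();print(s["tcp_pos"],s["wrist_force"],s["time"])
f=grab_frame("scene")
b=cv2.resize(f["frame"][150:280,240:420],None,fx=4.4,fy=4.4,interpolation=cv2.INTER_CUBIC)
cv2.imwrite("pics/s2.png",b[:,:,::-1])
E
```

```text
[ 576.31023088 -116.34144206   78.20744822] [-0.47284112  0.81400571 10.12128221] 7.4833
```

View pics/s2.png

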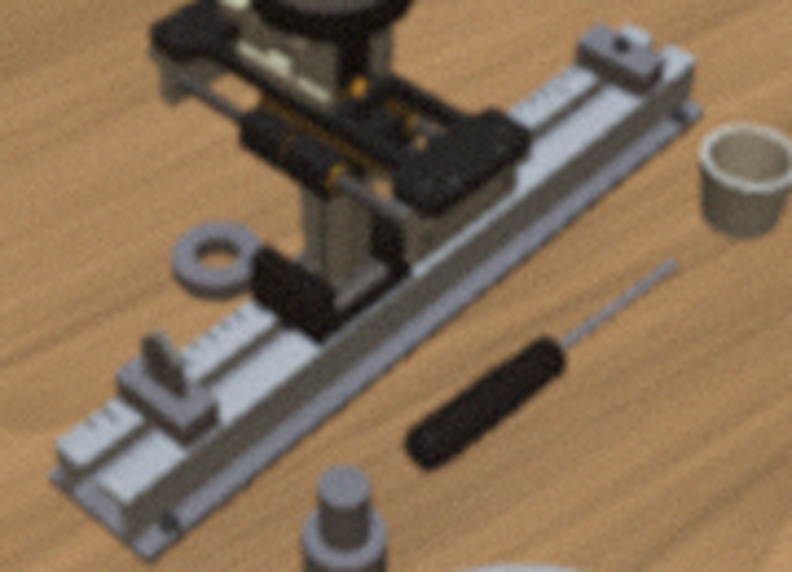

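The slide is carried with the finger: its front ear is at about (295,285) and the stop is at (165,395), about 69 mm still to go. I'll press slightly deeper and continue.

Request:
{"method": "send_rows", "body": {
  "rows": [
    [[-0.005,0,0.0005,0,0,0],[-0.005,0,0.0003,0,0,0],[-0.005,0,0,0,0,0],[-0.005,0,0,0,0,0],[-0.005,0,0,0,0,0]]
  ]
}}

```text
time: 7.95
tcp_pos: [581.3, -141.0, 78.1]
eef_rot: [0.001, 0.635, 0.772, 0.0]
wrist_force: [-3.2, 0.7, 14.8]
finger_gap: 0.4
grip_force: 7.6
```

Request:
{"method": "send_rows", "body": {
  "rows": [
    [[-0.005,0,0,0,0,0],[-0.005,0,0,0,0,0],[-0.005,0,0,0,0,0],[-0.005,0,0,0,0,0],[-0.005,0,0,0,0,0]]
  ]
}}

```text
time: 8.37
tcp_pos: [586.3, -165.6, 78.1]
eef_rot: [0.001, 0.635, 0.772, 0.001]
wrist_force: [-1.1, 0.4, 14.8]
finger_gap: 0.3
grip_force: 7.3
```

Request:
{"method": "send_rows", "body": {
  "rows": [
    [[-0.002,0,0,0,0,0],[-0.002,0,0,0,0,0],[-0.002,0,0,0,0,0],[-0.002,0,0,0,0,0],[-0.002,0,0,0,0,0]]
  ]
}}

```text
time: 8.78
tcp_pos: [588.2, -175.3, 78.1]
eef_rot: [0.001, 0.635, 0.772, 0.001]
wrist_force: [-0.8, 1.4, 14.5]
finger_gap: 0.2
grip_force: 7.2
```

Request:
{"method": "send_rows", "body": {
  "rows": [
    [[-0.001,0,0,0,0,0],[-0.001,0,0,0,0,0],[-0.001,0,0,0,0,0],[-0.001,0,0,0,0,0],[-0.001,0,0,0,0,0]]
  ]
}}

```text
time: 9.2
tcp_pos: [589.2, -180.1, 78.1]
eef_rot: [0.001, 0.635, 0.772, 0.001]
wrist_force: [-1.4, 0.6, 14.6]
finger_gap: 0.8
grip_force: 7.1
```

Request:
{"method": "send_rows", "body": {
  "rows": [
    [[-0.001,0,0,0,0,0],[-0.001,0,0,0,0,0],[0,0,0,0,0,0]]
  ]
}}

```text
time: 9.45
tcp_pos: [589.6, -182.2, 78.1]
eef_rot: [0.001, 0.635, 0.772, 0.001]
wrist_force: [-1.2, 0.2, 14.4]
finger_gap: 0.4
grip_force: 7.0
```

Request:
{"method": "send_rows", "body": {
  "rows": [
    [[-0.001,0,0,0,0,0],[-0.001,0,0,0,0,0],[0,0,0,0,0,0]]
  ]
}}

```text
time: 9.7
tcp_pos: [589.8, -183.0, 78.1]
eef_rot: [0.0, 0.635, 0.772, 0.001]
wrist_force: [-3.1, 9.4, 17.7]
finger_gap: 0.4
grip_force: 8.6
```

Request:
{"method": "send_rows", "body": {
  "rows": [
    [[-0.001,0,0,0,0,0],[-0.001,0,0,0,0,0],[0,0,0,0,0,0]]
  ]
}}

```text
time: 9.95
tcp_pos: [590.1, -184.7, 78.1]
eef_rot: [0.0, 0.635, 0.772, 0.001]
wrist_force: [-3.8, 11.3, 17.5]
finger_gap: 0.5
grip_force: 8.9
```

There is contact at y≈-183, where the stop was expected, and fy has risen to about 11 N. I'll ease the push a little while keeping a forward bias, then lift straight up.

Request:
{"method": "send_rows", "body": {
  "rows": [
    [[0.0004,0,0,0,0,0],[0,0,0,0,0,0]]
  ]
}}

```text
time: 10.12
tcp_pos: [590.1, -184.6, 78.1]
eef_rot: [0.001, 0.635, 0.772, 0.001]
wrist_force: [-3.1, 8.6, 17.4]
finger_gap: 0.4
grip_force: 8.4
```

Request:
{"method": "send_rows", "body": {
  "rows": [
    [[0,0,-0.002,0,0,0],[0,0,-0.002,0,0,0],[0,0,-0.003,0,0,0],[0,0,-0.005,0,0,0],[0,0,-0.01,0,0,0]]
  ]
}}

```text
time: 10.53
tcp_pos: [588.7, -185.2, 97.6]
eef_rot: [-0.001, 0.635, 0.772, -0.0]
wrist_force: [-0.0, -0.4, -0.8]
finger_gap: 0.6
grip_force: 0.0
```

Request:
{"method": "send_rows", "body": {
  "rows": [
    [[0,0,-0.02,0,0,0],[0,0,-0.03,0,0,0],[0,0,-0.03,0,0,0],[0,0,-0.03,0,0,0],[0,0,-0.03,0,0,0]]
  ]
}}

```text
time: 10.95
tcp_pos: [589.0, -185.3, 240.4]
eef_rot: [0.0, 0.635, 0.772, -0.0]
wrist_force: [0.7, -0.3, -0.4]
finger_gap: 0.2
grip_force: 0.0
```

Request:
{"method": "send_rows", "body": {
  "rows": [
    [[0.03,0,0,0,0,0],[0.03,0,0,0,0,0],[0,0,0,0,0,0],[0,0,0,0,0,0]]
  ]
}}

```text
time: 11.28
tcp_pos: [577.6, -125.6, 239.1]
eef_rot: [0.0, 0.635, 0.773, 0.0]
wrist_force: [0.5, -0.7, -0.1]
finger_gap: 0.6
grip_force: 0.0
```

```bash
python3 - <<'E'
from h import *
s=get_state();print(s["tcp_pos"],s["wrist_force"],s["time"])
f=grab_frame("scene")
b=cv2.resize(f["frame"][150:280,240:420],None,fx=4.4,fy=4.4,interpolation=cv2.INTER_CUBIC)
cv2.imwrite("pics/s3.png",b[:,:,::-1])
E
```

```text
[ 577.56615911 -125.60853625  239.1424375 ] [ 0.50105807 -0.65372684 -0.08690994] 11.2833
```

View pics/s3.png

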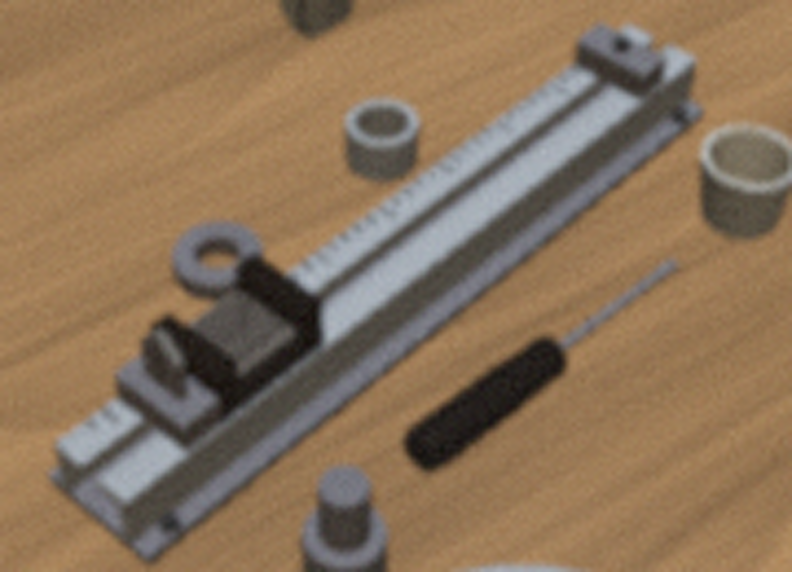

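The slide sits flush against the plated stop at about (215,395) with no visible gap. The pad is up, the loose parts haven't moved and the gripper is clear, so I'll hand in.

```bash
python3 -c "
from h import *
print(sign_off())"
```

```text
the job is handed in; nothing more can be done
None
```

The gauge is zeroed and handed in: the slide rests flush against the marked stop with the pad up and the brake on, the loose parts are where they were, and it took about 11.3 s of the 42 s allowed.

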